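# Shut the red air valve under its sliding cover

### The arm

A 6-joint arm with a two-finger parallel gripper is mounted at the origin on the work surface. World frame = base frame: x ahead of the robot, y to its left, z up, the work surface at z = 0. Lengths are in m, angles in rad, forces in N, time in s.
With the tool pointing down it reaches from about 0.325 to 0.9 m from the base axis. Payload 6.1 kg.
Tool frame: the origin (TCP) lies at the very end of the fingers, on their centre line; the grasp point (between the pads) lies 19 mm behind it; y points along the fingers, z is the direction in which the jaws open and shut, and the axes are right-handed (so a half turn about y gives the same grasp; the last joint's range is limited). The gripper opens to 87 mm and grips with 3 to 60 N. Pads are 19 mm wide; open, the fingers measure 117 mm over their backs; the gripper's body (75 mm by 190 mm) begins 51 mm behind the grasp point.
Start: joints at [1.15, 0.22, 1.526, -0, 1.395, -0.126], TCP at [0.182, 0.598, 0.223] pointing down, gripper open.
Joint ranges: [-2.98, 2.98], [-0.91, 2.08], [0.09, 2.57], [-1.24, 4.39], [0.2, 2.65], [-2.68, 2.68]. Speed limits (rad/s): [2.57, 2.57, 3.01, 3.14, 3.14, 3.14].

### API

Orientations are given as a unit quaternion [x, y, z, w].
In Python, from cell import bot gives the robot as it stands.
- The arm moves only by the shell command python3 -m inch 'ROWS' [OPENING] [FORCE]. ROWS is JSON, a list that holds one entry, the list of rows, each a list of 4 numbers: the shift along the world's x, y, z as a fraction of full scale, then the turn about the world's z as a fraction of full scale. In form: [[[dx, dy, dz, spin], ...]]. A call has 1 to 12 rows; each row shifts and turns the commanded pose from where the row before left it; what a row does not reach is not made up. Full scale, the value 1, is 2 cm for a shift and pi rad for a turn. A row lasts 1/12 s, in which the tool goes at most 41.7 mm and 7.16 degrees, less where a joint would pass 70% of its speed; a pose out of reach is approached as far as the arm can. A call with a number of a shift or a turn outside -1 to 1 is refused whole. A call with a gripper value outside its range is refused whole. OPENING is the opening, from 0 (shut) to 1 (fully open), set as the call begins (- or left out, the last holds). The fingers move at their own pace and stop on an object; FORCE is the grip in N (left out, the last holds). Time passes only in rows, so rows that do not move let the fingers close. It gives the time, the measured TCP pose, the force and the opening at its end, in the units of the state.
- bot.state(): the state, without advancing time (a new reading comes with each control period).
- bot.camera(name): name is "scene" or "top"; returns a dict with "pixels" (400x640x3 uint8, red, green, blue), "fx", "fy", "cx", "cy" (pixels), "R" (3x3) and "t" (3): a world point X has camera coordinates R X + t. Camera axes: x right, y down, z forward; pixel columns grow to the right and rows downward; lengths in m; the calibration is good to about 2 mm. A picture is of the moment at which its call begins. There is no depth.
- bot.finish_job(): hands the job in, once; it reports no verdict.
The state is a dict: "clock": time; "joints": joint angles; "dq": joint speeds; "effort": joint torques, N m; "tcp_pos": TCP position; "eef_rot": TCP orientation; "ft_force": force on the tool from outside, world axes, zero at the start; "moment": the same for the moment, N m; "grip_width": opening from 0.0 (shut) to 1.0 (fully open).
Only numpy, scipy, OpenCV 4.12 (cv2) and the standard library are available. Lean on these libraries where they do the work, as an engineer would, in place of code of your own. Each camera call takes 0.05 s, during which the arm holds its last target.

### The job

On the grey air-valve box, push the loose cover straight back along its guides, away from the open front end, until it is at the rear stop and the valves are uncovered; it must stay lying on the box, never lifted. Then push the red handle round clockwise to its stop, so the red valve is fully shut. Leave the black handle open as it is and everything else on the bench where it stands, and finish with the robot clear of everything.

Things in the scene. Friction and masses are not known exactly. Their poses are not given: they have to be found in the camera images.
- valve_box: grey valve box fixed to the bench, 330 mm along its x, 240 mm along its y, 68 mm high over its side guides. Origin at the centre of its underside, on the bench; x points to the rear stop (roughly away from the robot), y to its left, z up. Front part: open bay with two valves; behind it a closed deck 53 mm high. Pipe stubs (22 mm thick, z = 24 mm) stick out 48 mm from both sides near the front.
- bay (a point): centre of the bay's floor, 8 mm above the bench, at box x = -82 mm. The bay is 150 mm along x and 200 mm along y inside; its front wall's top is 52 mm above the bench, its side walls' tops 58 mm: they are the runners on which the cover lies. Outside them stand the side guides, 68 mm high, inner faces at box y = +-112 mm
- rear_stop (a point): middle of the inner face of the bar across the rear end, at box x = +157 mm, 58 mm above the bench; the cover's rear edge meets it when fully open. The bar's top is at 68 mm
- cover: loose cover, 0.3 to 0.55 kg: aluminium plate 154 (x) x 220 (y) x 5 mm with a raised yellow panel on its middle, 90 (x) x 140 (y) mm, 14 mm high over the plate, to push against. Origin at the centre of its underside, axes as the box's. Starts over the valves at box x = -78 to -66 mm, z = 58 mm; at the rear stop x = +80 mm, same z. Slides with dry friction of a few newtons
- red_pivot (a point): point on the upright axis of the red handle, 46 mm above the bench at the handle's mid height; at box x = -62 mm and box y = -10 or +85 mm (red and black change places). Hidden by the cover at first. The handle is a straight red bar 14 mm wide and 14 mm high (39 to 53 mm above the bench), reaching 60 mm from the pivot
- red_tip (a point): end of the red handle, 60 mm from its pivot, at mid height
- red_handle (a joint): angle of the red handle, rad: 0 = fully open, pointing along the box's -y; grows clockwise seen from above; 1.571 = shut, at its stop, pointing along the box's -x (to the front). Starts between 0 and 0.25, stays where it is left; takes about 0.1 N m (2 to 3 N near its end)
- black_pivot (a point): pivot of the black valve handle, same size and shape as the red one, 95 mm from the red pivot along the box's y
- black_tip (a point): end of the black handle, 60 mm from its pivot, at mid height
- black_handle (a joint): angle of the black handle in rad, as for the red one; starts between 0 and 0.25 (open) and is to be left so
- glue_bottle: white glue bottle with an orange cap, 42 mm across, 105 mm tall, standing beside the valve box; origin at the centre of its foot
- pencil_pot: green pot with pencils, 64 mm across, 120 mm tall with the pencils, standing beside the valve box; origin at the centre of its foot
- d_buckle: black D-shaped strap buckle lying flat, 54 x 60 x 10 mm; origin at its centre, underside
- strap_slider: black flat strap slider lying flat, 34 x 52 x 10 mm; origin at its centre, underside
- screwdriver: screwdriver with an orange handle lying flat, 180 mm long; origin near its middle, underside
- pliers: pliers with red grips lying flat, 150 mm long, 66 mm wide; origin at the joint pin, underside

How it is judged:
By the outcome, as a careful person would: the job done as asked, in the order asked, and still so for the second after the job is handed in, with the robot touching nothing.
It also fails if it takes over 42 s, if anything falls off the work surface, if the arm or the gripper's body presses on something with over 40 N, if the wrist force passes 120 N, or if a joint passes its speed limit or range.

## Working session

There is one attempt and no reset: what is moved stays moved. The work goes in short steps, Python scripts to look and compute and a shell command to move; the robot and the scene stay as the last step left them, time stands still between calls to the robot, and variables do not carry over. Pictures are saved under pics/ and viewed, and the job is handed in when it is done.

```bash
mkdir -p pics; ls
python3 - <<'E'
from cell import bot
import cv2
s=bot.state(); print(s)
for n in("top","scene"):
    c=bot.camera(n); cv2.imwrite(f"pics/{n}0.png",c["pixels"][:,:,::-1]); print(n,c["fx"],c["cx"],c["cy"],c["R"],c["t"])
E
```

```text
pics
{'clock': 0.0, 'joints': array([ 1.14991724e+00,  2.21226273e-01,  1.52762910e+00, -1.25616908e-05,
        1.39469455e+00, -1.26098525e-01]), 'dq': array([ 1.46731144e-04,  6.55987873e-04,  6.65576883e-04, -5.19473943e-05,
        7.91722280e-04,  1.50923556e-04]), 'effort': array([-1.30319790e-03, -4.94610071e+01, -3.87374890e+01,  6.99364557e-02,
        5.73700271e-02, -9.52226560e-05]), 'tcp_pos': array([0.18132905, 0.59746052, 0.22142765]), 'eef_rot': array([ 0.70010736, -0.1040256 ,  0.10366021, -0.69877244]), 'ft_force': array([1.51333255, 0.06765376, 0.60506932]), 'moment': array([-0.02956264,  0.04463915, -0.04399795]), 'grip_width': 1.0009143458717114}
top 364.8253561547653 320.0420348269251 201.12086940699038 [[ 0.02828283 -0.99942578  0.01865971]
 [-0.99711966 -0.02952194 -0.06986302]
 [ 0.07037377 -0.01663004 -0.99738206]] [-0.0392342  0.611217   1.0589648]
scene 377.70518948732564 322.4260771336635 196.67798224796735 [[ 0.250262    0.96807142 -0.01437541]
 [ 0.8196501  -0.21974872 -0.52904084]
 [-0.5153083   0.12061601 -0.84847459]] [-0.14232586 -0.45628501  1.55003441]
```

View pics/top0.png

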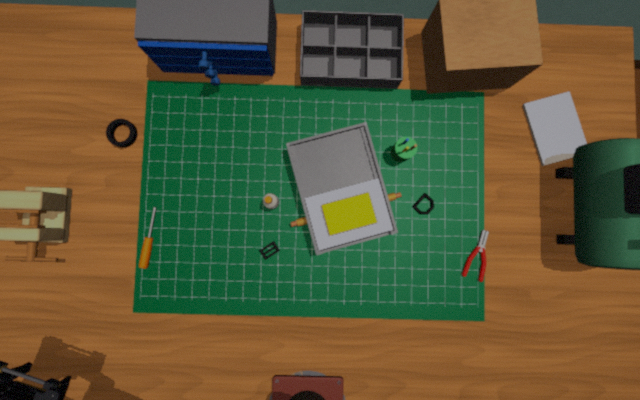

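View pics/scene0.png

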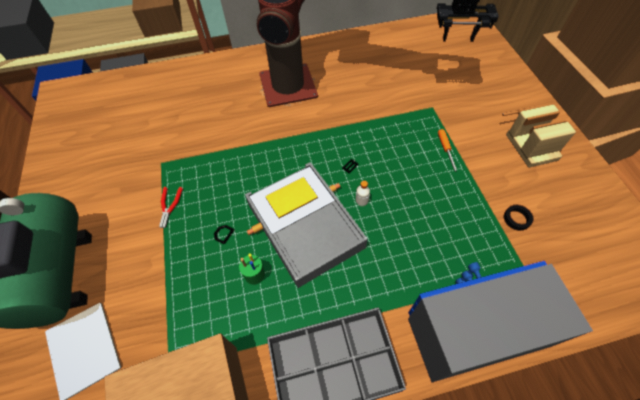

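The top view shows the box turned slightly left, with the yellow panel near (349,213), the bottle at (270,201), the pot at (404,149) and pipe stubs at (298,223) and (394,197). Next I measure the panel and the box edges.

```bash
cat > h.py <<'E'
from cell import bot
import cv2, numpy as np
def ray(c,uv,z):
    d=np.array([(uv[0]-c["cx"])/c["fx"],(uv[1]-c["cy"])/c["fy"],1.]); R=np.array(c["R"]);t=np.array(c["t"])
    o=-R.T@t; d=R.T@d; return o+d*(z-o[2])/d[2]
def proj(c,X):
    p=np.array(c["R"])@np.array(X)+np.array(c["t"]); return np.array([c["fx"]*p[0]/p[2]+c["cx"],c["fy"]*p[1]/p[2]+c["cy"]])
def big(m,roi=None):
    m=m.astype(np.uint8)
    if roi: 
        k=np.zeros_like(m); x0,y0,x1,y1=roi; k[y0:y1,x0:x1]=1; m=m*k
    cs,_=cv2.findContours(m,cv2.RETR_EXTERNAL,cv2.CHAIN_APPROX_NONE)
    return max(cs,key=cv2.contourArea)
def fit(c,cnt,z):
    P=np.array([ray(c,p,z)[:2] for p in cnt[:,0,:]]); r=cv2.minAreaRect((P*1000).astype(np.float32))
    return r, cv2.boxPoints(r)
E
python3 - <<'E'
from h import *
for n,roi in(("top",(270,110,410,265)),("scene",(235,150,380,300))):
    c=bot.camera(n); im=c["pixels"].astype(int); r,g,b=im[...,0],im[...,1],im[...,2]
    y=big((r>140)&(g>130)&(b<80),roi); print(n,"yellow",*[v if i else v for i,v in enumerate(fit(c,y,.077))])
    grey=(abs(r-g)<25)&(abs(g-b)<25)&(r>60)
    m=(grey|((r>140)&(g>130)&(b<80))).astype(np.uint8); m=cv2.morphologyEx(m,cv2.MORPH_OPEN,np.ones((5,5)))
    k=big(m,roi); print("box",*fit(c,k,.068)); 
    w=big(((r>150)&(b>150)&(g>150))|((r>140)&(g>130)&(b<80)),roi); print("cover",*fit(c,w,.063))
    o=c["pixels"][:,:,::-1].copy(); cv2.drawContours(o,[k],-1,(0,0,255),1);cv2.drawContours(o,[y,w],-1,(255,0,0),1)
    x0,y0,x1,y1=roi;cv2.imwrite(f"pics/{n}_d.png",cv2.resize(o[y0:y1,x0:x1],None,fx=3.5,fy=3.5,interpolation=0))
E
```

```text
top yellow ((576.169677734375, -102.17196655273438), (87.35379028320312, 136.987060546875), 16.956968307495117) [[ 514.4153   -49.39477]
 [ 554.36804 -180.4262 ]
 [ 637.9241  -154.94916]
 [ 597.9713   -23.91774]]
box ((650.1578369140625, -79.20497131347656), (330.683837890625, 243.0849609375), 16.885942459106445) [[ 456.6405    -10.929253]
 [ 527.2488   -243.53358 ]
 [ 843.6752   -147.48068 ]
 [ 773.0669     85.12364 ]]
cover ((576.7824096679688, -102.0177001953125), (149.4207305908203, 214.30010986328125), 16.986024856567383) [[ 474.02853   -21.367723]
 [ 536.6339   -226.31921 ]
 [ 679.53625  -182.66768 ]
 [ 616.9309     22.283813]]
scene yellow ((579.4586181640625, -101.74057006835938), (88.02027130126953, 135.1036376953125), 16.81081199645996) [[ 517.7925    -49.803864]
 [ 556.8661   -179.13382 ]
 [ 641.12476  -153.67728 ]
 [ 602.05115   -24.34732 ]]
box ((651.8228759765625, -80.4393310546875), (332.6905517578125, 246.9487762451172), 17.268747329711914) [[ 456.32208   -11.911083]
 [ 529.6298   -247.7281  ]
 [ 847.32367  -148.96758 ]
 [ 774.0159     86.84944 ]]
cover ((634.896484375, -84.90692138671875), (283.364013671875, 224.56399536132812), 17.1959228515625) [[ 466.35266   -19.530876]
 [ 532.7428   -234.05673 ]
 [ 803.4403   -150.28296 ]
 [ 737.0502     64.24289 ]]
```

View pics/top_d.png

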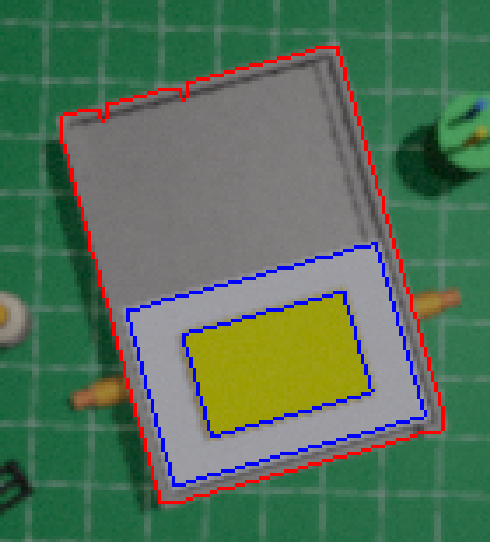

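```bash
cat > st.py <<'E'
from h import *
from scipy.spatial.transform import Rotation as Ro
C=np.array([.651,-.0795]); a=np.radians(17.0); u=np.array([np.cos(a),np.sin(a)]); v=np.array([-u[1],u[0]])
def st():
    s=bot.state(); z=Ro.from_quat(s["eef_rot"]).as_matrix(); p=s["tcp_pos"]
    print("t",round(s["clock"],2),"tcp",p.round(4),"box",((p[:2]-C)@u).round(4),((p[:2]-C)@v).round(4),"jaw",np.degrees(np.arctan2(z[1,2],z[0,2])).round(2),"F",s["ft_force"].round(1),"g",round(s["grip_width"],2))
    return s
if __name__=="__main__": 
    s=st(); print(s["joints"].round(2), "down",Ro.from_quat(s["eef_rot"]).as_matrix()[:,1].round(3))
E
python3 st.py
python3 -c "
from st import *
print('tgt',C-.155*u, 'd/20mm', (C-.155*u-bot.state()['tcp_pos'][:2])/.02)"
```

```text
t 0.2 tcp [0.1814 0.5977 0.2219] box -0.251 0.7849 jaw 73.11 F [ 0.5 -0.7  0.1] g 1.0
[ 1.15  0.22  1.53 -0.    1.39 -0.13] down [-0.    -0.001 -1.   ]
tgt [ 0.50277276 -0.12481761] d/20mm [ 16.06628038 -36.12575797]
```

```bash
python3 -m inch '[[[0.45,-1,0,0.0053],[0.45,-1,0,0.0053],[0.45,-1,0,0.0053],[0.45,-1,0,0.0053],[0.45,-1,0,0.0053],[0.45,-1,0,0.0053],[0.45,-1,0,0.0053],[0.45,-1,0,0.0053],[0.45,-1,0,0.0053],[0.45,-1,0,0.0053],[0.45,-1,0,0.0053],[0.45,-1,0,0.0053]]]' 0.8
python3 -m inch '[[[0.45,-1,0,0.0053],[0.45,-1,0,0.0053],[0.45,-1,0,0.0053],[0.45,-1,0,0.0053],[0.45,-1,0,0.0053],[0.45,-1,0,0.0053],[0.45,-1,0,0.0053],[0.45,-1,0,0.0053],[0.45,-1,0,0.0053],[0.45,-1,0,0.0053],[0.45,-1,0,0.0053],[0.45,-1,0,0.0053]]]'
python3 -m inch '[[[0.45,-1,0,0.0053],[0.45,-1,0,0.0053],[0.45,-1,0,0.0053],[0.45,-1,0,0.0053],[0.45,-1,0,0.0053],[0.45,-1,0,0.0053],[0.45,-1,0,0.0053],[0.45,-1,0,0.0053],[0.45,-1,0,0.0053],[0.45,-1,0,0.0053],[0.3,-0.8,0,0.0053],[0,0,0,0]]]'; python3 st.py
```

```text
clock: 1.2
tcp_pos: [0.2897, 0.3569, 0.2224]
eef_rot: [0.706, -0.033, 0.033, -0.706]
ft_force: [0.1, 0.6, 0.1]
grip_width: 0.8
clock: 2.2
tcp_pos: [0.3978, 0.117, 0.2225]
eef_rot: [-0.706, -0.037, 0.037, 0.706]
ft_force: [-0.0, 0.3, 0.4]
grip_width: 0.8
clock: 3.2
tcp_pos: [0.4942, -0.1006, 0.2224]
eef_rot: [0.7, 0.101, -0.101, -0.699]
ft_force: [-1.5, -0.4, -0.3]
grip_width: 0.8
t 3.2 tcp [ 0.4942 -0.1006  0.2224] box -0.1561 0.0257 jaw 106.4 F [-1.5 -0.4 -0.3] g 0.8
[-0.36 -0.07  1.84 -0.    1.38 -2.21] down [ 0.    -0.001 -1.   ]
```

```bash
python3 -m inch '[[[0.1,-0.3,-1,0.001],[0.1,-0.3,-1,0.001],[0.1,-0.3,-1,0.001],[0.1,-0.3,-1,0],[0,0,-1,0],[0,0,-1,0],[0,0,-0.9,0],[0,0,-0.3,0],[0,0,-0.3,0],[0,0,0,0],[0,0,0,0]]]'; python3 st.py
python3 - <<'E'
from h import *
for n,r in(("top",(250,100,450,280)),("scene",(200,120,400,300))):
    c=bot.camera(n); x0,y0,x1,y1=r; cv2.imwrite(f"pics/{n}1.png",cv2.resize(c["pixels"][y0:y1,x0:x1,::-1],None,fx=3,fy=3))
E
```

```text
clock: 4.12
tcp_pos: [0.5021, -0.1219, 0.0733]
eef_rot: [0.699, 0.105, -0.105, -0.699]
ft_force: [0.7, -1.1, 0.7]
grip_width: 0.802
t 4.12 tcp [ 0.5021 -0.1219  0.0733] box -0.1548 0.003 jaw 107.05 F [ 0.7 -1.1  0.7] g 0.8
[-0.39  0.13  1.93  0.    1.08 -2.26] down [ 0.001 -0.    -1.   ]
```

View pics/scene1.png

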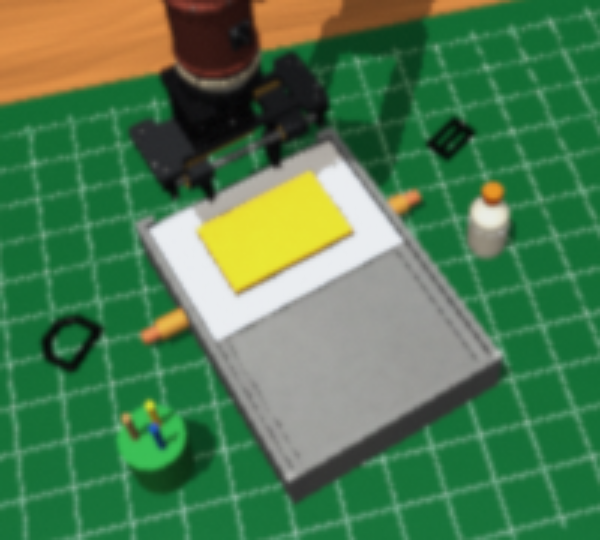

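View pics/top1.png

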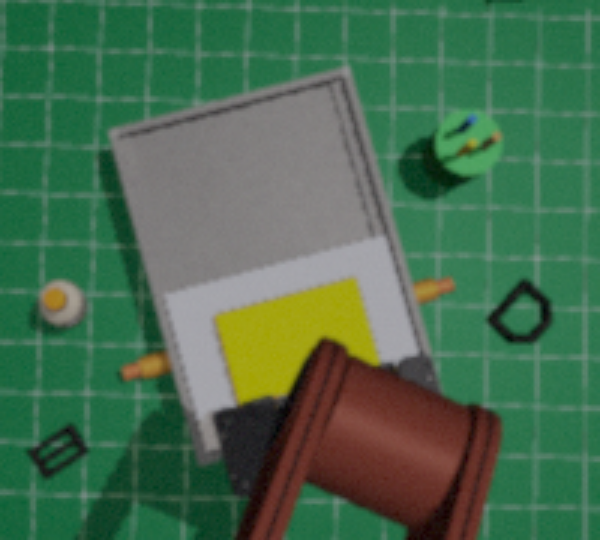

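```bash
python3 -m inch '[[[0.1,0.03,-0.15,0],[0.2,0.061,0,0],[0.2,0.061,0,0],[0.2,0.061,0,0],[0.2,0.061,0,0],[0.2,0.061,0,0],[0.2,0.061,0,0],[0.2,0.061,0,0],[0.2,0.061,0,0],[0.2,0.061,0,0]]]'; python3 st.py
python3 -m inch '[[[0.3,0.092,0,0],[0.3,0.092,0,0],[0.3,0.092,0,0],[0.3,0.092,0,0],[0.3,0.092,0,0],[0.3,0.092,0,0],[0.3,0.092,0,0],[0.3,0.092,0,0],[0.3,0.092,0,0],[0.3,0.092,0,0]]]'; python3 st.py
python3 - <<'E'
from h import *
for n,r in(("top",(250,100,450,280)),("scene",(200,120,400,300))):
    c=bot.camera(n); x0,y0,x1,y1=r; cv2.imwrite(f"pics/{n}2.png",cv2.resize(c["pixels"][y0:y1,x0:x1,::-1],None,fx=3,fy=3))
E
```

```text
clock: 5.05
tcp_pos: [0.5396, -0.1104, 0.0696]
eef_rot: [0.699, 0.104, -0.105, -0.699]
ft_force: [-4.4, -1.4, 4.6]
grip_width: 0.8
t 5.05 tcp [ 0.5396 -0.1104  0.0696] box -0.1156 0.003 jaw 107.04 F [-4.4 -1.4  4.6] g 0.8
[-0.34  0.21  1.85 -0.    1.09 -2.21] down [-0.001 -0.    -1.   ]
clock: 5.88
tcp_pos: [0.6002, -0.0918, 0.0695]
eef_rot: [-0.699, -0.105, 0.105, 0.699]
ft_force: [-4.4, -1.5, 3.6]
grip_width: 0.801
t 5.88 tcp [ 0.6002 -0.0918  0.0695] box -0.0522 0.0031 jaw 107.04 F [-4.4 -1.5  3.6] g 0.8
[-0.28  0.33  1.7   0.    1.11 -2.15] down [-0.  0. -1.]
```

View pics/scene2.png

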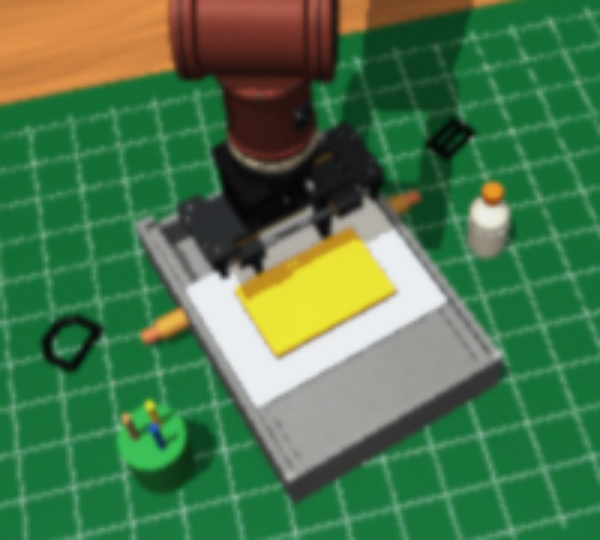

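```bash
python3 -m inch '[[[0.3,0.092,0,0],[0.3,0.092,0,0],[0.3,0.092,0,0],[0.3,0.092,0,0],[0.3,0.092,0,0],[0.3,0.092,0,0],[0.3,0.092,0,0],[0.3,0.092,0,0],[0.3,0.092,0,0],[0.3,0.092,0,0]]]'; python3 st.py
python3 -m inch '[[[0.1,0.03,0,0],[0.1,0.03,0,0],[0.1,0.03,0,0],[0.1,0.03,0,0],[0,0,0,0]]]';python3 st.py
python3 - <<'E'
from h import *
for n,r in(("top",(250,100,450,280)),("scene",(200,120,400,300))):
    c=bot.camera(n); x0,y0,x1,y1=r; cv2.imwrite(f"pics/{n}3.png",cv2.resize(c["pixels"][y0:y1,x0:x1,::-1],None,fx=3,fy=3))
E
```

```text
clock: 6.82
tcp_pos: [0.6602, -0.0733, 0.0694]
eef_rot: [-0.699, -0.105, 0.105, 0.699]
ft_force: [-1.2, -0.6, -0.7]
grip_width: 0.798
t 6.82 tcp [ 0.6602 -0.0733  0.0694] box 0.0106 0.0032 jaw 107.04 F [-1.2 -0.6 -0.7] g 0.8
[-0.23  0.45  1.53  0.    1.15 -2.1 ] down [-0.  0. -1.]
clock: 7.23
tcp_pos: [0.668, -0.0711, 0.0697]
eef_rot: [0.699, 0.105, -0.104, -0.699]
ft_force: [0.2, 0.0, -0.7]
grip_width: 0.802
t 7.23 tcp [ 0.668  -0.0711  0.0697] box 0.0187 0.003 jaw 107.04 F [ 0.2  0.  -0.7] g 0.8
[-0.22  0.47  1.51  0.    1.16 -2.09] down [ 0.001  0.    -1.   ]
```

View pics/scene3.png

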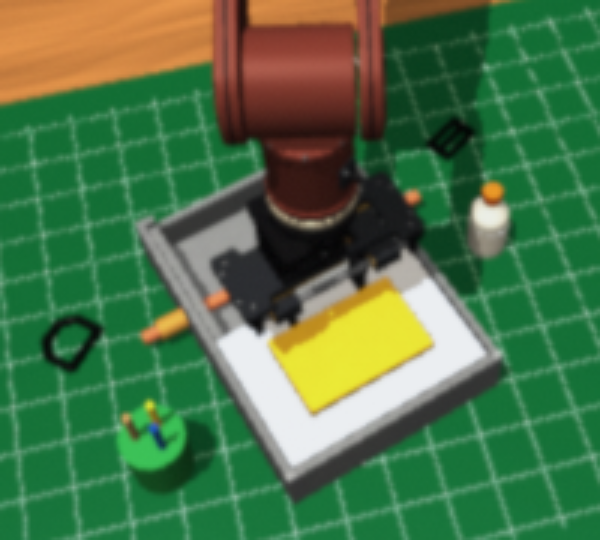

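```bash
for i in 1; do python3 -m inch '[[[0.1,0.03,0,0],[0.1,0.03,0,0]]]'; done; python3 st.py|head -1
python3 -m inch '[[[0.1,0.03,0,0]]]'; python3 st.py|head -1
python3 -m inch '[[[0.1,0.03,0,0]]]'; python3 st.py|head -1
```

```text
clock: 7.5
tcp_pos: [0.6714, -0.0702, 0.0697]
eef_rot: [0.699, 0.104, -0.105, -0.699]
ft_force: [-2.4, -0.0, 1.0]
grip_width: 0.8
t 7.5 tcp [ 0.6714 -0.0702  0.0697] box 0.0222 0.003 jaw 107.03 F [-2.4 -0.   1. ] g 0.8
clock: 7.58
tcp_pos: [0.6721, -0.0698, 0.0696]
eef_rot: [0.699, 0.103, -0.106, -0.699]
ft_force: [-15.1, -3.2, 9.4]
grip_width: 0.801
t 7.58 tcp [ 0.6721 -0.0698  0.0696] box 0.023 0.0031 jaw 107.04 F [-15.1  -3.2   9.4] g 0.8
clock: 7.67
tcp_pos: [0.6722, -0.0698, 0.0696]
eef_rot: [0.699, 0.102, -0.108, -0.699]
ft_force: [-21.3, -4.0, 14.9]
grip_width: 0.797
t 7.67 tcp [ 0.6722 -0.0698  0.0696] box 0.0231 0.0031 jaw 107.04 F [-21.3  -4.   14.9] g 0.8
```

```bash
python3 -m inch '[[[-0.2,-0.06,0,0],[-0.5,-0.15,0,0],[-0.3,-0.1,0.5,0],[-0.3,-0.1,1,0],[-0.9,-0.3,1,0],[-1,-0.3,1,0],[-1,-0.3,1,0],[-1,-0.3,1,0],[-1,-0.3,0.5,0],[-1,-0.3,0,0],[-1,-0.3,0,0],[-1,-0.3,0,0]]]' 0
python3 -m inch '[[[-1,-0.3,0,0],[-1,-0.3,0,0],[-1,-0.3,0,0],[-0.5,-0.2,0,0],[0,0,0,0]]]'
python3 st.py
python3 - <<'E'
from h import *
for n,r in(("top",(250,100,450,280)),("scene",(200,120,400,300))):
    c=bot.camera(n); x0,y0,x1,y1=r; cv2.imwrite(f"pics/{n}4.png",cv2.resize(c["pixels"][y0:y1,x0:x1,::-1],None,fx=3,fy=3))
    im=c["pixels"].astype(int); r_,g,b=im[...,0],im[...,1],im[...,2]
    y=big((r_>140)&(g>130)&(b<80),r); q=fit(c,y,.077)[0]; print(n,q)
    from st import C,u,v
    p=np.array(q[0])/1000-C; print(p@u,p@v)
E
```

```text
clock: 8.67
tcp_pos: [0.4915, -0.1253, 0.1911]
eef_rot: [0.7, 0.106, -0.104, -0.699]
ft_force: [-0.1, -0.1, 0.1]
grip_width: 0.029
clock: 9.08
tcp_pos: [0.4208, -0.1476, 0.1904]
eef_rot: [0.7, 0.105, -0.104, -0.699]
ft_force: [0.3, 0.0, 0.2]
grip_width: 0.007
t 9.08 tcp [ 0.4208 -0.1476  0.1904] box -0.2401 0.0022 jaw 106.96 F [0.3 0.  0.2] g 0.01
[-0.51 -0.2   2.01 -0.    1.33 -2.38] down [ 0.001 -0.001 -1.   ]
top ((725.4788208007812, -55.98823547363281), (87.673583984375, 137.58837890625), 17.096708297729492)
0.07809862522591933 0.0007089124343842826
scene ((728.9608154296875, -56.14288330078125), (87.08186340332031, 134.85935974121094), 16.926000595092773)
0.08138325860092502 -0.00045701472370584026
```

View pics/top4.png

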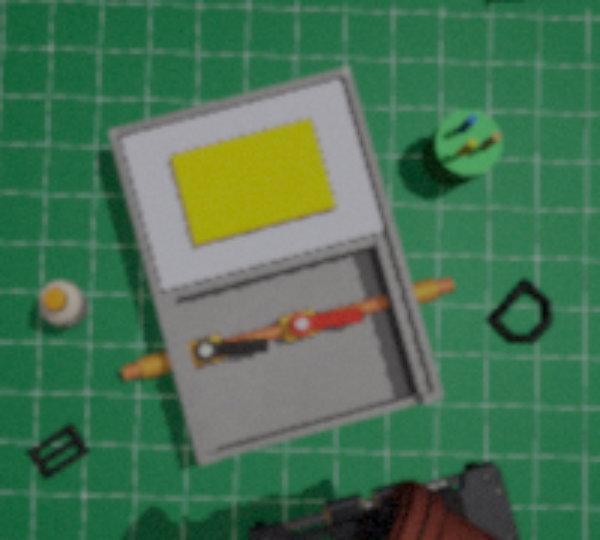

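View pics/scene4.png

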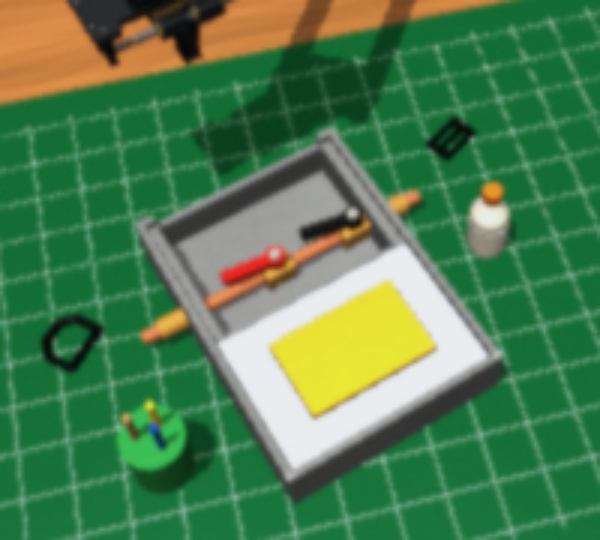

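The cover sits at box x of about +80 mm in both views. The red handle at top crop (330,320) has its pivot at the inner position, and black is at (235,348). Next I measure the handles, pot and bottle.

```bash
cat > meas.py <<'E'
from st import *
for n,r in(("top",(250,100,450,280)),("scene",(200,120,400,300))):
    c=bot.camera(n); im=c["pixels"].astype(int); R,g,b=im[...,0],im[...,1],im[...,2]
    k=big((R>120)&(g<60)&(b<70),r); P=np.array([ray(c,p,.053)[:2]-C for p in k[:,0,:]]); B=np.c_[P@u,P@v]*1000
    print(n,"red",[ (np.array(x)).round(1) for x in cv2.minAreaRect(B.astype(np.float32))[:2]], "x",B[:,0].min().round(1),B[:,0].max().round(1),"y",B[:,1].min().round(1),B[:,1].max().round(1), "pts",len(B))
    vx,vy,_,_=cv2.fitLine(B.astype(np.float32),cv2.DIST_L2,0,.01,.01).ravel(); d=np.array([vx,vy]); d*= -np.sign(d.sum()); print(" theta",np.arctan2(-d[0],-d[1]).round(3))
    kk=(cv2.inRange(c["pixels"],(0,0,0),(50,50,50))); 
    for nm,pt in(("black tip pred",(-62,25)),("black piv",(-62,85)),("red piv",(-62,-10))):
        w=C+(pt[0]*u+pt[1]*v)/1000; print(" ",nm,proj(c,[*w,.053]).round(1))
    o=c["pixels"][:,:,::-1].copy()
    q=np.array(r); cv2.imwrite(f"pics/{n}_m{int(bot.state()['clock']*10)}.png",cv2.resize(o[q[1]:q[3],q[0]:q[2]],None,fx=3,fy=3))
c=bot.camera("top")
for nm,px,z in(("pot",(406,148),.1),("bottle",(269,201),.105)):
    p=ray(c,px,z)[:2]-C; print(nm,(p@u).round(3),(p@v).round(3))
E
python3 meas.py
python3 - <<'E'
import numpy as np
P=np.array([-62,-10.]);a=np.radians(17)
for th in(0.0,.1,.4,.8,1.2,1.57):
    s,c=np.sin(th),np.cos(th); q=P+42*np.array([-s,-c])-(7+11.5*c+15*s)*np.array([-c,s]); 
    print(th,q.round(1),(np.array([[np.cos(a),-np.sin(a)],[np.sin(a),np.cos(a)]])@q/1000+[.651,-.0795]).round(4))
E
```

```text
top red [array([-67.3, -44.9]), array([47.5, 13. ])] x -74.0 -59.6 y -68.7 -21.1 pts 35
 theta 0.084
  black tip pred [338.1 210.5]
  black piv [318. 216.]
  red piv [349.8 207.3]
scene red [array([-60.6, -35. ]), array([65.7, 15.4])] x -70.2 -50.0 y -68.0 -2.2 pts 43
 theta 0.158
  black tip pred [300.9 200.1]
  black piv [317.1 191.7]
  red piv [291.2 205.2]
pot 0.055 -0.201
bottle 0.012 0.204
0.0 [-43.5 -52. ] [ 0.6246 -0.1419]
0.1 [-46.4 -53.8] [ 0.6224 -0.1445]
0.4 [-56.8 -57.8] [ 0.6136 -0.1514]
0.8 [-74.2 -57.7] [ 0.597  -0.1564]
1.2 [-92.  -48.7] [ 0.5772 -0.1529]
1.57 [-104.  -32.] [ 0.5609 -0.1405]
```

```bash
python3 -m inch '[[[0.9,0.04,0,0],[1,0.04,0,0],[1,0.04,0,0],[1,0.04,0,0],[1,0.04,0,0],[1,0.04,0,0],[1,0.04,0,0],[1,0.04,-0.5,0],[1,0.04,-1,0],[1,0.04,-1,0],[0.65,0,-1,0],[0,0,-0.5,0]]]'
python3 -m inch '[[[0,0,0,0],[0,0,0,0]]]'
python3 st.py
```

```text
clock: 10.33
tcp_pos: [0.6337, -0.1377, 0.1059]
eef_rot: [-0.699, -0.104, 0.106, 0.7]
ft_force: [-0.5, 0.8, 0.3]
grip_width: 0.008
clock: 10.5
tcp_pos: [0.6318, -0.1384, 0.1085]
eef_rot: [-0.699, -0.104, 0.106, 0.7]
ft_force: [-0.2, 0.7, 0.7]
grip_width: 0.004
t 10.5 tcp [ 0.6318 -0.1384  0.1085] box -0.0356 -0.0507 jaw 107.07 F [-0.2  0.7  0.7] g 0.0
[-0.34  0.37  1.56 -0.    1.21 -2.21] down [-0.003  0.001 -1.   ]
```

```bash
python3 -m inch '[[[0,0,-0.6,0],[0,0,-0.6,0],[0,0,-0.6,0],[0,0,-0.6,0],[0,0,-0.4,0],[0,0,-0.3,0],[0,0,-0.1,0],[0,0,0,0]]]'; python3 st.py; python3 meas.py | head -2
```

```text
clock: 11.17
tcp_pos: [0.6321, -0.1389, 0.0447]
eef_rot: [-0.699, -0.104, 0.105, 0.7]
ft_force: [0.6, 0.1, -0.4]
grip_width: 0.008
t 11.17 tcp [ 0.6321 -0.1389  0.0447] box -0.0354 -0.0513 jaw 107.03 F [ 0.6  0.1 -0.4] g 0.01
[-0.34  0.45  1.59 -0.    1.1  -2.21] down [-0.001  0.    -1.   ]
top red [array([-73. , -64.4]), array([5.8, 0. ])] x -73.8 -72.3 y -67.2 -61.6 pts 4
 theta 0.267
```

```bash
ls pics
```

```text
scene0.png
scene1.png
scene2.png
scene3.png
scene4.png
scene_d.png
scene_m112.png
scene_m92.png
top0.png
top1.png
top2.png
top3.png
top4.png
top_d.png
top_m112.png
top_m92.png
```

```bash
python3 -m inch '[[[-0.25,-0.14,0,0],[-0.25,-0.14,0,0],[-0.22,-0.17,0,0],[-0.22,-0.17,0,0],[-0.28,-0.08,0,0],[-0.28,-0.08,0,0],[-0.27,-0.09,0,0]]]'; python3 st.py|head -1
python3 -m inch '[[[-0.25,0.04,0,0],[-0.25,0.04,0,0],[-0.25,0.05,0,0],[-0.25,0.05,0,0]]]'; python3 st.py|head -1
python3 -m inch '[[[-0.2,0.15,0,0],[-0.2,0.15,0,0]]]'; python3 st.py; python3 meas.py | head -8
```

```text
clock: 11.9
tcp_pos: [0.597, -0.1567, 0.0459]
eef_rot: [0.699, 0.105, -0.104, -0.699]
ft_force: [2.5, 1.3, 0.3]
grip_width: 0.002
t 11.9 tcp [ 0.597  -0.1567  0.0459] box -0.0742 -0.0581 jaw 107.03 F [2.5 1.3 0.3] g 0.0
clock: 12.23
tcp_pos: [0.5768, -0.1529, 0.0457]
eef_rot: [0.699, 0.105, -0.105, -0.699]
ft_force: [2.7, -0.3, -0.3]
grip_width: 0.004
t 12.23 tcp [ 0.5768 -0.1529  0.0457] box -0.0925 -0.0485 jaw 107.04 F [ 2.7 -0.3 -0.3] g 0.0
clock: 12.4
tcp_pos: [0.5687, -0.1468, 0.0456]
eef_rot: [0.699, 0.105, -0.105, -0.699]
ft_force: [3.8, -1.6, 0.2]
grip_width: 0.007
t 12.4 tcp [ 0.5687 -0.1468  0.0456] box -0.0983 -0.0403 jaw 107.03 F [ 3.8 -1.6  0.2] g 0.01
[-0.39  0.32  1.76 -0.    1.06 -2.25] down [ 0. -0. -1.]Traceback (most recent call last):
  File "meas.py", line 4, in <module>
    k=big((R>120)&(g<60)&(b<70),r); P=np.array([ray(c,p,.053)[:2]-C for p in k[:,0,:]]); B=np.c_[P@u,P@v]*1000
  File "h.py", line 13, in big
    return max(cs,key=cv2.contourArea)
ValueError: max() iterable argument is empty
```

```bash
python3 -m inch '[[[-0.2,0.15,0,0],[-0.2,0.15,0,0]]]' | grep force; python3 -m inch '[[[-0.03,0.1,0,0]]]'|grep force; python3 -m inch '[[[-0.03,0.1,0,0]]]'|grep force;python3 -m inch '[[[-0.03,0.1,0,0]]]' | grep force; python3 st.py|head -1
python3 - <<'E'
from h import *
c=bot.camera("scene"); cv2.imwrite("pics/scene6.png",cv2.resize(c["pixels"][120:300,200:400,::-1],None,fx=3,fy=3))
E
```

```text
ft_force: [2.3, -0.6, 0.4]
ft_force: [-0.7, -3.4, 0.9]
ft_force: [-1.3, -2.5, 0.4]
ft_force: [-0.8, -2.5, 0.4]
t 12.87 tcp [ 0.5585 -0.1348  0.0452] box -0.1046 -0.0258 jaw 107.05 F [-0.8 -2.5  0.4] g 0.01
```

View pics/scene6.png

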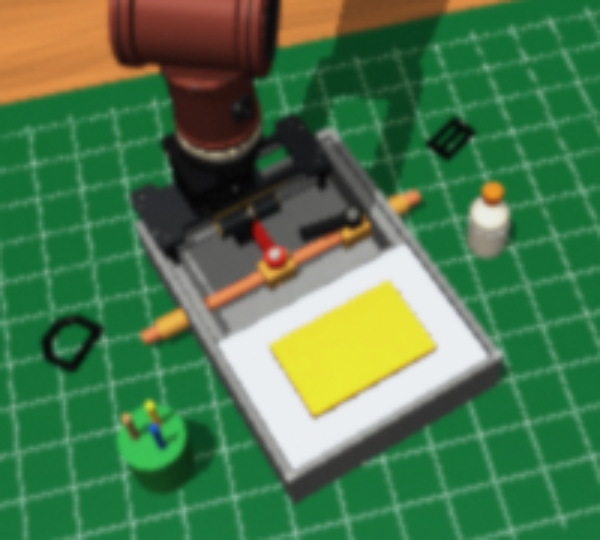

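```bash
python3 -m inch '[[[-0.03,0.1,0,0]]]' | grep force; python3 -m inch '[[[-0.03,0.1,0,0]]]'|grep force; python3 st.py | head -1;  python3 -m inch '[[[-0.03,0.1,0,0]]]'|grep force;python3 st.py|head -1
```

```text
ft_force: [0.5, -11.6, -3.0]
ft_force: [0.8, -18.4, -5.8]
t 13.08 tcp [ 0.5585 -0.1337  0.0455] box -0.1044 -0.0248 jaw 107.08 F [  0.8 -18.4  -5.8] g 0.01
ft_force: [2.3, -23.8, -9.1]
t 13.17 tcp [ 0.5584 -0.1335  0.0456] box -0.1043 -0.0245 jaw 107.08 F [  2.3 -23.8  -9.1] g 0.0
```

```bash
python3 -m inch '[[[0.06,-0.2,0,0],[0.12,-0.4,0,0],[0.06,-0.2,0,0],[0,0,0,0],[0,0,0.5,0],[0,0,1,0],[0,0,1,0],[0,0,1,0],[-0.5,-0.1,1,0],[-1,-0.3,1,0],[-1,-0.3,1,0],[-1,-0.3,0,0]]]'
python3 -m inch '[[[-1,-0.3,0,0],[-1,-0.3,0,0],[-1,-0.3,0,0],[-0.5,0,0,0],[0,0,0,0],[0,0,0,0]]]'
python3 st.py; python3 meas.py
python3 - <<'E'
from st import *
for n,r in(("top",(250,100,450,280)),("scene",(200,120,400,300))):
    c=bot.camera(n); cv2.imwrite(f"pics/{n}9.png",cv2.resize(c["pixels"][r[1]:r[3],r[0]:r[2],::-1],None,fx=3,fy=3)); cv2.imwrite(f"pics/{n}9f.png",c["pixels"][:,:,::-1])
    im=c["pixels"].astype(int); q=fit(c,big((im[...,0]>140)&(im[...,1]>130)&(im[...,2]<80),r),.077)[0]; p=np.array(q[0])/1000-C; print(n,"cover",p@u,p@v)
E
```

```text
clock: 14.17
tcp_pos: [0.4942, -0.1654, 0.1809]
eef_rot: [0.701, 0.107, -0.103, -0.698]
ft_force: [1.8, -0.0, 0.4]
grip_width: 0.006
clock: 14.67
tcp_pos: [0.4229, -0.1826, 0.1762]
eef_rot: [0.699, 0.105, -0.104, -0.699]
ft_force: [0.1, -0.1, 0.1]
grip_width: 0.005
t 14.67 tcp [ 0.4229 -0.1826  0.1762] box -0.2483 -0.0319 jaw 107.01 F [ 0.1 -0.1  0.1] g 0.0
[-0.58 -0.14  1.99  0.    1.29 -2.45] down [ 0.002 -0.    -1.   ]
top red [array([-89.8,  -8.8]), array([59. , 14.9])] x -119.6 -61.0 y -15.1 1.2 pts 43
 theta 1.457
  black tip pred [338.1 210.5]
  black piv [318. 216.]
  red piv [349.8 207.3]
scene red [array([-95.8,  -9.8]), array([43. , 11.7])] x -117.3 -74.3 y -15.7 -4.0 pts 23
 theta 1.57
  black tip pred [300.9 200.1]
  black piv [317.1 191.7]
  red piv [291.2 205.2]
pot 0.055 -0.201
bottle 0.012 0.204
top cover 0.07807785929716261 0.0006290908922814065
scene cover 0.08144389497655856 -0.00046597953018748977
```

View pics/top9.png

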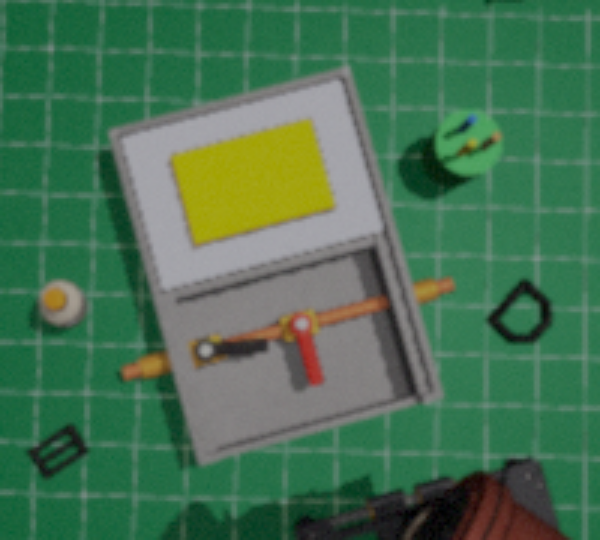

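View pics/scene9f.png

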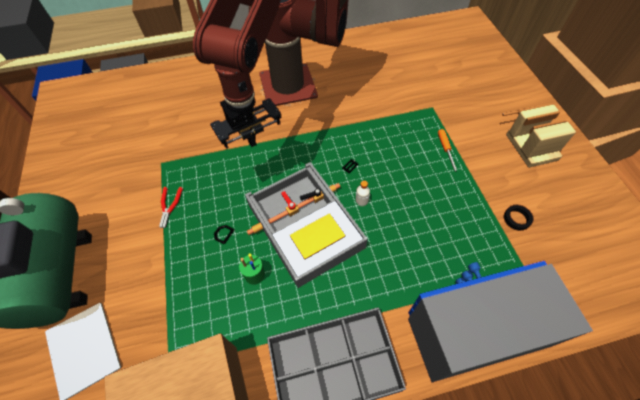

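Run:
```python
from st import *
for n in("top","scene"):
    c=bot.camera(n); im=cv2.resize(c["pixels"],None,fx=1,fy=1).astype(int); R,g,b=im[...,0],im[...,1],im[...,2]
    w=np.clip(R-np.maximum(g,b)-40,0,None); 
    ys,xs=np.nonzero(w); B=[]
    for x,y in zip(xs,ys):
        p=ray(c,(x,y),.053)[:2]-C; q=(p@u*1000,p@v*1000)
        if -135<q[0]<-72 and -40<q[1]<15: B.append((*q,w[y,x]))
    B=np.array(B); 
    for lo,hi in((-90,-75),(-105,-90),(-120,-105)):
        m=(B[:,0]>=lo)&(B[:,0]<hi); print(n,lo,hi,np.average(B[m,0],weights=B[m,2]).round(1),np.average(B[m,1],weights=B[m,2]).round(1))
```

```text
top -90 -75 -82.5 -9.1
top -105 -90 -97.4 -9.4
top -120 -105 -112.2 -9.2
scene -90 -75 -82.4 -9.8
scene -105 -90 -97.2 -9.9
scene -120 -105 -111.9 -9.9
```

The red handle's centreline stays at a constant box y of about -9.5 mm in both views, so it points straight along -x and is fully shut. The robot is clear, so I'm handing in.

```bash
python3 -c "
from cell import bot
print(bot.finish_job())"
```

```text
the job is handed in; nothing more can be done
None
```

The cover is at the rear stop, the red valve is fully shut, and I handed the job in at about 15 s on the robot's clock.

- **Cover:** I pushed it back with two spread fingertips on the yellow panel until the force rose to about 21 N at the stop. It measures +78 mm (top camera) and +81 mm (scene camera) along the box, against the expected +80 mm. The force on the cover was downward, and it stayed flat on the runners.
- **Red handle:** I turned it clockwise with the closed fingers until about 24 N showed it was at its stop. Both cameras show its centreline at a steady box y of about -9.5 mm, so it points along -x.
- **Other things:** By eye, the black handle still looks open and everything else on the bench looks unmoved. I did not measure the black handle's angle. The gripper finished about 0.18 m above the bench, clear of the box.

One check disagreed: a rough line fit on the top view gave the red handle 1.46 rad instead of 1.57. That fit included the area around the pivot. Measuring the bar alone agreed with 1.57 in both views.

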